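# Book out the chisel chest and hold its lid open

## Robot

A 6-joint arm with a two-finger parallel gripper is mounted at the origin on the work surface. World frame = base frame: x ahead of the robot, y to its left, z up, the work surface at z = 0. Lengths are in m, angles in rad, forces in N, time in s.
With the tool pointing down it reaches from about 0.3 to 0.875 m from the base axis. Payload 6.4 kg.
Tool frame: the origin (TCP) lies midway between the tips of the shut fingers; the grasp point (between the pads) lies 19 mm behind it; z points along the fingers, y is the line along which they close (so a half turn about z gives the same grasp; the last joint's range is limited). The gripper opens to 85 mm and grips with 20 to 120 N. Pads are 22 mm wide; open, the fingers measure 114 mm over their backs; the gripper's body (76 mm by 85 mm) begins 54 mm behind the grasp point. The pads swing forward as they close: fully open they stand 13 mm farther back than shut.
Start: joints at [-1.443, 0.181, 1.607, -0, 1.354, -0.206], TCP at [0.188, -0.543, 0.231] pointing down, gripper open.
Joint ranges: [-2.99, 2.99], [-0.89, 2.07], [0.3, 2.58], [-1.14, 4.28], [0, 2.63], [-3.12, 3.12]. Speed limits (rad/s): [2.57, 2.57, 3.01, 3.14, 3.14, 3.14].

## Interface

Orientations are given as a unit quaternion [w, x, y, z].
In Python, from bench import * gives the robot as it stands.
- The arm moves only by the tool play_rows, never from a script. Its argument "plan" is a list of rows, each a list of 3 entries, a list of its own where there are three numbers: the finger opening in mm, from 0 to 85.4, then the shift along the tool's x, y, z normalised to -1 to 1, where 1 is 40 cm, then the turn about the tool's z normalised to -1 to 1, where 1 is pi rad. A call has 1 to 10 rows; each row is the pose to reach, as a shift and turn from the pose commanded when the call began, along the tool's axes at that moment, turning the shorter way round; what a row does not reach only later rows make up. A row lasts 1/10 s, in which the tool goes at most 50 mm and 8.59 degrees, less where a joint would pass 70% of its speed; a pose out of reach is approached as far as the arm can. A call with a number of a shift or a turn outside -1 to 1 is refused whole. A call with a gripper value outside its range is refused whole. The fingers move at their own pace and stop on an object; the grip force is fixed at half the most. Time passes only in rows, so rows that repeat a pose let the fingers close. It gives the time, the measured TCP pose, the force, the opening and the grip force at its end, in the units of the state.
- get_obs(): the state, without advancing time (a new reading comes with each control period).
- camera(name): name is "scene" or "top"; returns a dict with "image" (400x640x3 uint8, red, green, blue), "range_z" (400x640 float32, m along the optical axis (not along the pixel's ray), 0 where there is no reading), "intrinsics" (3x3 intrinsics, pixels), "rvec" (rotation vector, rad) and "tvec" (3), from world to camera coordinates, as OpenCV has them. Camera axes: x right, y down, z forward; pixel columns grow to the right and rows downward; lengths in m; the calibration is good to about 2 mm. A picture is of the moment at which its call begins.
- hand_in(): hands the job in; it is judged then, once.
Trained networks look in a picture, given as the dict that the camera call returned (one of the last four; its "shot" number tells which), for a name from the list of things; names that differ only in an ending like _2 or _b are one class to them, and where a whole thing is asked for, a point or a joint stands for the part that bears it (a point fixed in the world has none). Each returns a list of dicts, best first, with "conf" (0 to 1); they miss things now and then, are a little off and sometimes report something else, mostly with a low value. They report only what shows in the picture. A call takes as long as a camera call. They do not tell look-alikes from the thing itself.
- search_frame(picture, label): "rect" ([centre column, centre row, width, height] in pixels, round what is visible of it).
- masks_of(picture, label): "mask" (400x640 bool, what is visible of it) and "rect" ([centre column, centre row, width, height] in pixels, round what is visible of it).
The state is a dict: "time_s": time; "q": joint angles; "dq": joint speeds; "joint_efforts": joint torques, N m; "eef_pos": TCP position; "eef_rot": TCP orientation; "wrist_force": force on the tool from outside, world axes, zero at the start; "torque": the same for the moment, N m; "opening": opening from 0.0 (shut) to 1.0 (fully open); "grasp_force": force on a finger pad.
Only numpy, scipy, OpenCV 4.12 (cv2) and the standard library are available. Lean on these libraries where they do the work, as an engineer would, in place of code of your own. Each camera call takes 0.05 s, during which the arm holds its last target. There are 200 camera calls.

## Task

Book out the blue chisel chest: take the orange hand scanner from its dock, hold it steady with its window over the barcode label on the closed lid, about 5 to 15 cm off and aimed squarely at the middle, for a good second, then stand it back upright in the middle of its dock and let go of it. Then raise the chest's lid to 60 degrees (give or take 8) and keep holding it there for a colleague to take out chisels: the lid falls shut if let go, so finish while still holding it. Leave the stone block, the hammer and the loose chisel where they lie.

Things in the scene. Friction and masses are not known exactly. Their poses are not given: they have to be found in the camera images.
- chest: Blue steel tool chest, fixed to the bench, 220 mm (own x) by 260 mm (own y) by 100 mm high, walls 6 mm, chisels inside. Origin: centre of its underside; x points from the front (handle side, nearer the robot) to the hinge at the far side, y to the left, z up.
- lid_angle (a joint): Angle of the chest's lid, rad: 0 shut, 1.047 = 60 degrees open; stops at 1.4. Turns freely on the far edge of the chest, the front edge going up and back; at every angle it falls shut when let go.
- lid: The lid: blue plate 220 x 260 x 8 mm, about 0.4 to 0.85 kg. Origin in the middle of the hinge axis, on the lid's underside; when shut its axes are parallel to the chest's, so the plate runs from own x = 0 to x = -220 mm and its upper face is at own z = 8 mm. Turns with the lid.
- lid_hinge (a point): Point of the chest on the hinge axis, middle of the far edge: chest frame x +110, y 0, z 101 mm. The axis runs along the chest's y. Does not move with the lid.
- lid_handle (a point): Middle of the bar of the lid's steel bow handle: round bar 10 mm thick, 110 mm long along the lid's y, its middle line 35 mm above the lid's upper face (lid frame x -190, y 0, z 43 mm), 30 mm behind the front edge. Posts at the two ends of the bar; 90 mm free between them, 30 mm free under the bar. Lid and bar can turn in the grip about the bar's axis while the lid is raised.
- label (a point): Middle of the barcode label on the lid's upper face: white with black bars, 50 mm (lid x) by 80 mm (lid y), at lid frame x -85, y 0, z 8 mm. Axes as the lid's: z out of the face.
- scanner: Upright hand scanner, 0.17 to 0.29 kg, 120 mm tall, standing on its dock with the window down. Black head 56 (own x) x 62 (own y) mm, from 0 to 40 mm high; above it an orange grip 34 (own x) x 40 (own y) mm, from 40 to 120 mm high. Origin: centre of its underside; z up through the grip.
- scanner_window (a point): The scanner's window: centre of its underside (same point and axes as the scanner's origin). It looks straight out of the underside, along its own -z.
- dock: The scanner's dock: flat black rubber pad with a yellow edge, 100 x 100 mm, 6 mm thick, fixed. Origin: centre of its underside on the bench; the scanner stands on its middle. It may be to the left or the right of the chest.
- block: Bystander: loose white stone block 140 x 90 x 80 mm high. Origin: centre of its underside. Stands on the other side of the chest from the dock.
- hammer: Bystander: loose club hammer lying on the bench, about 235 mm long along own x and 95 mm wide at the steel head (+x end), 40 mm high. Origin: on the bench, 140 mm from the handle's end.
- chisel: Bystander: loose chisel lying on the bench, 240 mm along own x, 24 mm thick, yellow handle to -x. Origin: its middle, on the bench.
Not all that is in view belongs to the job. Of the things that look like the dock, take the one that is farthest to the robot's right at the start.

How it is judged:
On the way, in this order (a step that is already met when the one before it is completed fails the run):
1. scanner in the fingers, window 40-160 mm from the label of the shut lid, facing it within 20 degrees, aimed within 25 mm of its middle in x and y, under 30 mm/s, for 0.8 s (x of label in the frame of scanner_window between -0.025 and 0.025 m and y of label in the frame of scanner_window between -0.025 and 0.025 m and z of label in the frame of scanner_window between -0.16 and -0.04 m and angle between the z axis of scanner_window and the z axis of label, either way round below 0.35 rad and linear speed of scanner below 0.03 m/s and contact force between scanner and the fingers above 1 N and value of joint lid_angle below 0.1 rad), for 0.8 s.
2. the scanner stands upright on its dock, within 30 mm of the dock's middle, let go (horizontal distance between scanner and dock below 0.03 m and z of scanner in the frame of dock between 0.003 and 0.01 m and angle between scanner's own z axis and vertical below 0.1 rad and linear speed of scanner below 0.03 m/s and contact force between scanner and the fingers below 0.05 N and contact force between scanner and the arm below 0.05 N), for 0.2 s.
3. then the lid is raised (past 17 degrees) (value of joint lid_angle above 0.3 rad), for 0.1 s.
At the end, for the whole second after the job is handed in: The lid is held still by the robot at 60 degrees, within 8 (0.908 to 1.187 rad, under 0.1 rad/s), nothing else touching the lid; the scanner stands upright (within 0.1 rad) and let go on its dock, within 30 mm of its middle; block, hammer and chisel are within 30 mm of where they began (all of step 2 and value of joint lid_angle between 0.908 and 1.187 rad and velocity of joint lid_angle between -0.1 and 0.1 rad/s and (contact force between lid and the fingers above 0.3 N or contact force between lid and the arm above 0.3 N) and contact force between lid and scanner below 0.05 N and contact force between lid and block below 0.05 N and contact force between lid and hammer below 0.05 N and contact force between lid and chisel below 0.05 N and not (distance of block from where it was at the start of the episode above 0.03 m) and not (distance of hammer from where it was at the start of the episode above 0.03 m) and not (distance of chisel from where it was at the start of the episode above 0.03 m)); the arm keeps its last pose, push and grip.
It fails at once if the block is moved by more than 30 mm (distance of block from where it was at the start of the episode above 0.03 m).
It fails at once if the hammer is moved by more than 30 mm (distance of hammer from where it was at the start of the episode above 0.03 m).
It fails at once if the chisel is moved by more than 30 mm (distance of chisel from where it was at the start of the episode above 0.03 m).
It also fails if it takes over 70 s, if anything falls off the work surface, if the arm or the gripper's body presses on something with over 40 N, if the wrist force passes 120 N, or if a joint passes its speed limit or range.

## Working session

There is one attempt and no reset: what is moved stays moved. The work goes in short steps, Python scripts to look and compute and a tool call to move; the robot and the scene stay as the last step left them, time stands still between calls to the robot, and variables do not carry over. Pictures are saved under pics/ and viewed, at most 10 in all, crops included, and the job is handed in when it is done.

Besides the shell and the picture viewer there is one more tool, called as name([rows], argument=value, ...), one row to a line, values as JSON. play_rows: Moves the arm, as the interface text tells. Its arguments: {"type":"object","properties":{"plan":{"type":"array","items":{"type":"array"}}},"required":["plan"]}

```bash
ls; mkdir -p pics
cat > h.py <<'E'
from bench import *
import numpy as np, cv2
def cam(n):
    c=camera(n); c['R']=cv2.Rodrigues(np.array(c['rvec'],float))[0]; return c
def pts(c,m):
    v,u=np.nonzero(m&(c['range_z']>0)); z=c['range_z'][v,u]
    p=np.linalg.inv(c['intrinsics'])@np.array([u*z,v*z,z])
    return (c['R'].T@(p-np.array(c['tvec']).reshape(3,1))).T
def save(c,f,crop=None,s=1):
    i=c['image'][:,:,::-1]
    if crop: i=i[crop[1]:crop[3],crop[0]:crop[2]]
    cv2.imwrite(f,cv2.resize(i,None,fx=s,fy=s,interpolation=cv2.INTER_CUBIC))
E
python3 - <<'E'
from h import *
o=get_obs(); print(o)
for n in ['scene','top']:
    c=cam(n); save(c,f'pics/{n}0.png')
    print(n,'campos',-c['R'].T@np.array(c['tvec']).ravel())
    for l in ['chest','lid','lid_handle','label','scanner','dock','block','hammer','chisel']:
        for d in masks_of(c,l)[:5]:
            p=pts(c,d['mask']); 
            print(l,round(d['conf'],2),np.round(d['rect']),len(p),np.round(np.median(p,0),3) if len(p) else '',np.round(np.percentile(p,[2,98],axis=0),3).tolist() if len(p) else '')
E
```

```text
pics
{'time_s': 0.0, 'q': array([-1.44328504e+00,  1.81533708e-01,  1.60803168e+00, -1.18633961e-05,
        1.35378163e+00, -2.06299379e-01]), 'dq': array([ 0.00035746, -0.00151329, -0.00020537,  0.00060512, -0.00229376,
        0.00131131]), 'joint_efforts': array([-9.15909072e-05, -4.44868433e+01, -3.51336050e+01, -2.44034854e-04,
        9.01222753e-03,  2.90746004e-05]), 'eef_pos': array([ 0.18833698, -0.54268935,  0.23037683]), 'eef_rot': array([-8.76732838e-04,  9.86103017e-01,  1.66132688e-01,  2.87599891e-05]), 'wrist_force': array([-0.96280675, -0.41249093,  0.72443519]), 'torque': array([ 0.01727628, -0.00229831, -0.01223277]), 'grasp_force': 0.0, 'opening': 1.0010437408515636}
scene campos [ 1.29970144 -0.43187464  0.7571998 ]
chest 0.69 [320. 253. 139. 125.] 10886 [ 0.64  -0.03   0.107] [[0.49, -0.138, 0.006], [0.712, 0.128, 0.119]]
lid 0.98 [321. 237. 142.  88.] 7022 [ 0.604 -0.011  0.109] [[0.473, -0.128, 0.09], [0.707, 0.128, 0.143]]
lid 0.24 [384. 185.  26.  40.] 694 [0.472 0.297 0.058] [[0.447, 0.275, 0.014], [0.493, 0.335, 0.127]]
lid 0.21 [444. 235.  81.  58.] 125
[... 2479 characters left out ...]
[0.496 0.491 0.005] [[0.447, 0.442, -0.003], [0.544, 0.539, 0.012]]
dock 0.22 [248. 208.  23.  21.] 358 [0.458 0.304 0.057] [[0.43, 0.278, 0.004], [0.492, 0.348, 0.129]]
block 0.7 [450. 206.  38.  40.] 1458 [ 0.455 -0.331  0.078] [[0.386, -0.382, 0.01], [0.522, -0.294, 0.085]]
block 0.3 [247. 208.  20.  20.] 324 [0.459 0.303 0.08 ] [[0.43, 0.278, 0.028], [0.492, 0.331, 0.129]]
hammer 0.79 [241. 142.  30.  68.] 865 [0.635 0.341 0.032] [[0.574, 0.296, -0.001], [0.801, 0.384, 0.043]]
chisel 0.91 [446. 143.  24.  71.] 442 [ 0.688 -0.354  0.02 ] [[0.559, -0.384, 0.006], [0.777, -0.322, 0.031]]
chisel 0.25 [247. 208.  25.  24.] 359 [0.457 0.304 0.056] [[0.427, 0.278, 0.006], [0.492, 0.334, 0.129]]
```

View pics/scene0.png

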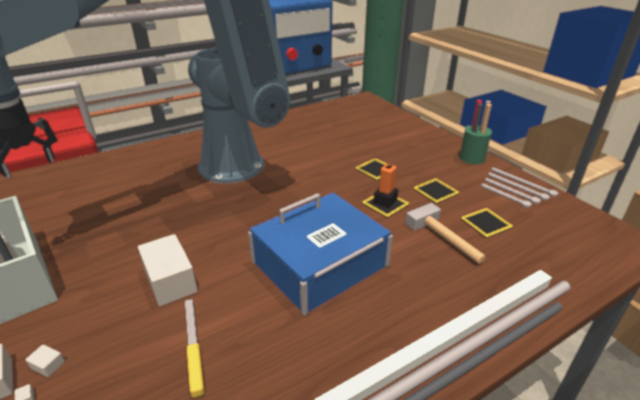

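View pics/top0.png

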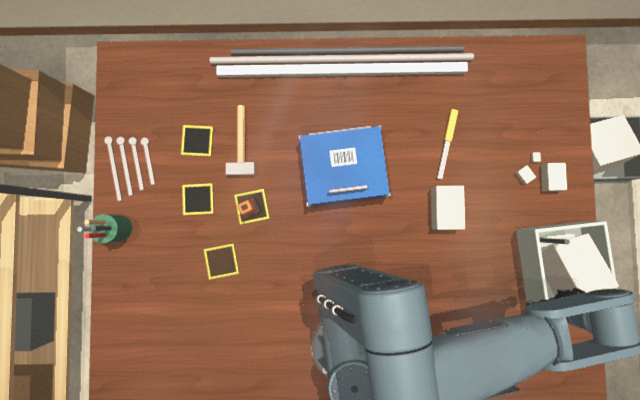

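The scene view shows the chest at (320,253), the block at (169,270), the chisel at (194,347), the hammer at (444,233) and the scanner at (387,187).

Dock look-alikes in the top view, by pixel:
- (252,206), with the scanner, y≈0.30
- (197,200), y≈0.49
- (197,141), y≈0.49
- (221,261), y≈0.41

The farthest right is the one at (252,206), so that is the dock. Next I measure it more precisely.

```bash
cat > meas.py <<'E'
from h import *
def rect(p):
    r=cv2.minAreaRect((p[:,:2]*1000).astype(np.float32)); return np.round(r[0],1),np.round(r[1],1),round(r[2],1)
full=np.ones((400,640),bool)
for n in ['top','scene']:
    c=cam(n); hsv=cv2.cvtColor(c['image'],cv2.COLOR_RGB2HSV); H,S,V=[hsv[...,k] for k in range(3)]
    P=np.full((400,640,3),np.nan); m=c['range_z']>0; P[m]=pts(c,full)
    near=lambda x,y,r:(np.hypot(P[...,0]-x,P[...,1]-y)<r)
    Z=P[...,2]
    def rep(t,m):
        p=P[m]; print(n,t,len(p),rect(p) if len(p)>4 else '', 'mean',np.round(p.mean(0),4),'z',np.round(np.percentile(p[:,2],[5,50,95]),3))
    yel=near(.475,.305,.085)&(H>22)&(H<38)&(S>120)&(Z<.015); rep('dockedge',yel)
    org=near(.46,.30,.07)&(H<15)&(S>140)&(Z>.05); rep('grip',org)
    rep('griptop',org&(Z>.118)); rep('gripmid',org&(Z<.115))
    rep('head',near(.46,.30,.07)&(Z>.02)&(Z<.048))
    inlid=near(.59,0,.2)
    rep('lidtop',inlid&(Z>.1)&(Z<.118)&(H>100)&(H<125)&(S>120))
    rep('bar',inlid&(Z>.13)&(Z<.16))
    rep('label',inlid&(Z>.1)&(Z<.12)&(S<70)&near(.61,0,.07))
    save(c,f'pics/{n}_crop.png',(200,160,300,250) if n=='top' else (340,140,460,230),5)
E
python3 meas.py
```

```text
top dockedge 243 (array([466.6, 310.2]), array([101.7, 102.5]), 10.9) mean [0.468  0.3042 0.004 ] z [-0.003  0.004  0.01 ]
top grip 108 (array([461.2, 311.7]), array([33.6, 38.9]), 25.6) mean [0.4593 0.3074 0.1124] z [0.072 0.121 0.129]
top griptop 70 (array([461.6, 312. ]), array([32.5, 38.8]), 25.6) mean [0.4617 0.3109 0.1237] z [0.119 0.123 0.13 ]
top gripmid 32 (array([455.4, 298.6]), array([17.1, 39. ]), 64.1) mean [0.4561 0.2986 0.0868] z [0.062 0.087 0.109]
top head 133 (array([461.2, 311.8]), array([55.9, 62.5]), 27.2) mean [0.4588 0.2995 0.042 ] z [0.031 0.043 0.047]
top lidtop 4736 (array([5.893e+02, 1.000e-01]), array([216.9, 257.2]), 6.4) mean [0.5891 0.     0.1079] z [0.103 0.108 0.113]
top bar 128 (array([511.8,  -8.8]), array([  9.9, 117.8]), 6.5) mean [ 0.5113 -0.0081  0.1464] z [0.141 0.146 0.152]
top label 428 (array([615.4,   3.7]), array([53.7, 83. ]), 6.5) mean [0.615  0.0042 0.1086] z [0.103 0.109 0.114]
scene dockedge 139 (array([468.1, 306.8]), array([ 97.8, 100.3]), 11.1) mean [0.4895 0.2886 0.0059] z [0.003 0.006 0.009]
scene grip 378 (array([460.7, 310.3]), array([35.2, 43.9]), 25.9) mean [0.4686 0.3037 0.0947] z [0.056 0.096 0.127]
scene griptop 95 (array([461.1, 310.4]), array([32.8, 43.7]), 26.3) mean [0.4642 0.3077 0.1245] z [0.12  0.125 0.128]
scene gripmid 270 (array([471.3, 307.2]), array([47.4, 29.2]), 71.0) mean [0.47   0.3024 0.0831] z [0.055 0.083 0.112]
scene head 267 (array([460.6, 311. ]), array([56.2, 66.7]), 24.5) mean [0.473  0.2993 0.037 ] z [0.022 0.039 0.047]
scene lidtop 5424 (array([591.5,  -1.8]), array([217.7, 259.1]), 6.2) mean [ 0.6002 -0.0133  0.1085] z [0.106 0.109 0.111]
scene bar 200 (array([511. ,  -9.4]), array([ 11.9, 120.5]), 6.1) mean [ 0.5122 -0.0116  0.1447] z [0.135 0.146 0.149]
scene label 529 (array([614. ,   4.2]), array([57.6, 87.5]), 9.1) mean [0.6149 0.0025 0.1092] z [0.107 0.109 0.111]
```

View pics/top_crop.png

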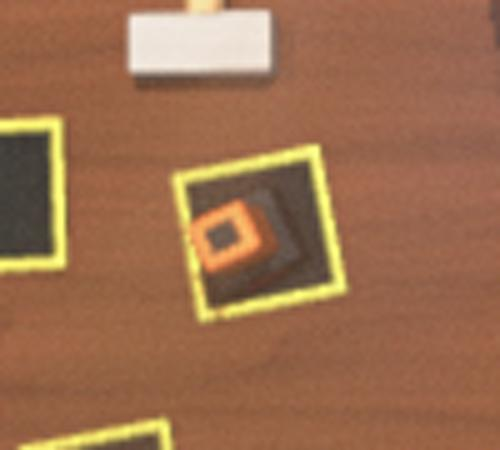

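```bash
cat > go.py <<'E'
# usage: go.py x y z heading(deg of tool x, world) : prints shift/turn in units from present pose
from h import *; import sys
from scipy.spatial.transform import Rotation as Ro
o=get_obs(); q=o['eef_rot']; R=Ro.from_quat([q[1],q[2],q[3],q[0]]).as_matrix()
h=np.degrees(np.arctan2(R[1,0],R[0,0])); print('t',o['time_s'],'pos',np.round(o['eef_pos'],4),'head',round(h,2),'q',np.round(o['q'],2),'tilt',np.round(R[:,2],3))
for a in sys.argv[1:]:
    x,y,z,t=map(float,a.split(','))
    d=R.T@(np.array([x,y,z])-o['eef_pos']); dt=(h-t+180)%360-180
    print(a,'shift',np.round(d/.4,4),'turn',round(dt/180,4))
E
python3 go.py 0.35,-0.25,0.3,26 0.461,0.3115,0.3,26 0.461,0.3115,0.07,26 0.461,0.3115,0.07,-64 0.35,-.25,.3,-64
```

```text
t 1.1 pos [ 0.1884 -0.5433  0.2313] head 19.12 q [-1.44  0.18  1.61  0.    1.35 -0.21] tilt [ 0.  0. -1.]
0.35,-0.25,0.3,26 shift [ 0.6219 -0.5604 -0.1718] turn -0.0382
0.461,0.3115,0.3,26 shift [ 1.3439 -1.7958 -0.1718] turn -0.0382
0.461,0.3115,0.07,26 shift [ 1.3439 -1.7958  0.4032] turn -0.0382
0.461,0.3115,0.07,-64 shift [ 1.3439 -1.7958  0.4032] turn 0.4618
0.35,-.25,.3,-64 shift [ 0.6219 -0.5604 -0.1718] turn 0.4618
```

The crop shows the orange grip standing a little left of the middle of the yellow-edged dock. The dock outline measures about 100 x 100 mm at (0.467, 0.308), and the grip 33 x 39 mm at (0.461, 0.311) with yaw 26°. These match the description, so I start moving.

play_rows([
  [85,[0.05,-0.05,-0.05],-0.03],
  [85,[0.84,-0.82,-0.17],-0.4],
  [85,[0.84,-0.82,-0.17],-0.4],
  [85,[0.84,-0.82,-0.17],-0.4],
  [85,[0.84,-0.82,-0.17],-0.4],
  [85,[0.84,-0.82,-0.17],-0.4],
  [85,[0.84,-0.82,-0.17],-0.4],
  [85,[0.84,-0.82,-0.17],-0.4],
  [85,[0.84,-0.82,-0.17],-0.4],
  [85,[0.84,-0.82,-0.17],-0.4],
])

```text
time_s: 2.1
eef_pos: [0.399, -0.1211, 0.3]
eef_rot: [0.001, 0.699, 0.715, 0.0]
wrist_force: [1.3, -0.5, 0.5]
opening: 0.993
grasp_force: 0.0
```

```bash
python3 go.py 0.461,0.3115,0.3,116 0.461,0.3115,0.21,116
```

```text
t 2.1 pos [ 0.399  -0.1211  0.3   ] head 91.34 q [-0.58 -0.25  1.89  0.    1.5  -0.6 ] tilt [ 0.001 -0.001 -1.   ]
0.461,0.3115,0.3,116 shift [ 1.0776e+00  1.8010e-01 -4.0000e-04] turn -0.137
0.461,0.3115,0.21,116 shift [1.0778 0.1798 0.2246] turn -0.137
```

play_rows([
  [85,[0.1,0.02,0],-0.03],
  [85,[1.0,0.18,0.1],-0.137],
  [85,[1.0,0.18,0.1],-0.137],
  [85,[1.0,0.18,0.1],-0.137],
  [85,[1.0,0.18,0.1],-0.137],
  [85,[1.0,0.18,0.1],-0.137],
  [85,[1.0,0.18,0.1],-0.137],
  [85,[1.0,0.18,0.1],-0.137],
  [85,[1.0,0.18,0.1],-0.137],
  [85,[1.0,0.18,0.1],-0.137],
])

```text
time_s: 3.1
eef_pos: [0.462, 0.2804, 0.2585]
eef_rot: [-0.001, 0.53, 0.848, -0.0]
wrist_force: [0.2, -0.3, -0.4]
opening: 0.997
grasp_force: 0.0
```

```bash
python3 go.py 0.461,0.3113,0.2,116 0.461,0.3113,0.07,116
```

```text
t 3.1 pos [0.462  0.2804 0.2585] head 116.0 q [ 0.33  0.08  1.66  0.    1.4  -0.13] tilt [-0.001  0.    -1.   ]
0.461,0.3113,0.2,116 shift [0.0705 0.0319 0.1463] turn 0.0
0.461,0.3113,0.07,116 shift [0.0703 0.0322 0.4713] turn 0.0
```

play_rows([
  [85,[0.07,0.032,0.1],0],
  [85,[0.07,0.032,0.2],0],
  [85,[0.07,0.032,0.28],0],
  [85,[0.07,0.032,0.36],0],
  [85,[0.07,0.032,0.42],0],
  [85,[0.07,0.032,0.46],0],
  [85,[0.07,0.032,0.47],0],
  [85,[0.07,0.032,0.47],0],
])

```text
time_s: 3.9
eef_pos: [0.4619, 0.3079, 0.0712]
eef_rot: [-0.0, 0.532, 0.847, -0.0]
wrist_force: [0.8, 0.0, 0.9]
opening: 0.994
grasp_force: 0.0
```

```bash
python3 go.py
python3 - <<'E'
from h import *
c=cam('scene'); save(c,'pics/pregrasp.png',(320,90,460,230),4)
E
```

```text
t 3.9 pos [0.4619 0.3079 0.0712] head 115.73 q [ 0.37  0.34  1.77 -0.    1.03 -0.07] tilt [-0.001 -0.001 -1.   ]
```

View pics/pregrasp.png

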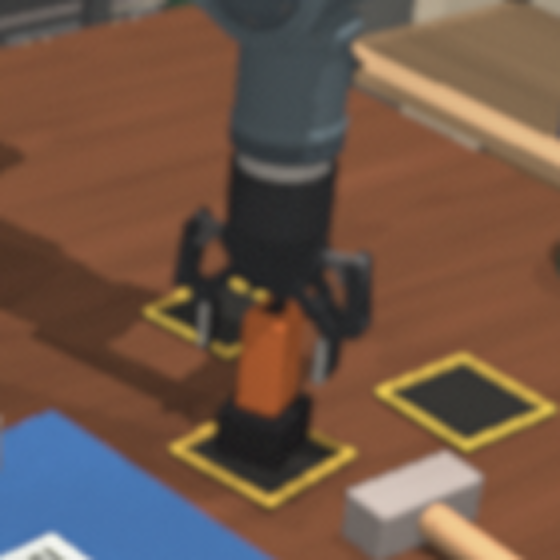

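The crop shows the orange grip at (268,350), standing between the two open fingers and clear of both. I close.

play_rows([
  [20,[0.006,0,0],0],
  [20,[0.006,0,0],0],
  [20,[0.006,0,0],0],
  [20,[0.006,0,0],0],
  [20,[0.006,0,0],0],
  [20,[0.006,0,0],0],
  [20,[0.006,0,0],0],
  [20,[0.006,0,-0.05],0],
  [20,[0.006,0,-0.1],0],
  [20,[0.006,0,-0.15],0],
])

```text
time_s: 4.95
eef_pos: [0.46, 0.3107, 0.131]
eef_rot: [-0.001, 0.532, 0.847, -0.001]
wrist_force: [-0.1, 0.0, -2.7]
opening: 0.389
grasp_force: 55.8
```

```bash
python3 - <<'E'
from h import *
c=cam('scene'); save(c,'pics/grasped.png',(320,90,460,230),4)
E
python3 go.py 0.461,0.311,0.31,116 0.6147,0.0035,0.31,116 0.6147,0.0035,0.27,116
```

```text
t 5.0 pos [0.4622 0.3116 0.1348] head 115.79 q [ 0.38  0.25  1.74  0.    1.15 -0.07] tilt [ 0.003  0.001 -1.   ]
0.461,0.311,0.31,116 shift [-3.000e-04 -1.700e-03 -4.381e-01] turn -0.0011
0.6147,0.0035,0.31,116 shift [-0.8597  0.0098 -0.4378] turn -0.0011
0.6147,0.0035,0.27,116 shift [-0.8596  0.0094 -0.3378] turn -0.0011
```

play_rows([
  [20,[0,0,-0.1],0],
  [20,[0,0,-0.2],0],
  [20,[-0.05,0,-0.3],0],
  [20,[-0.13,0,-0.38],0],
  [20,[-0.22,0.002,-0.4],0],
  [20,[-0.32,0.004,-0.4],0],
  [20,[-0.42,0.005,-0.4],0],
  [20,[-0.52,0.006,-0.4],0],
  [20,[-0.62,0.007,-0.4],0],
  [20,[-0.7,0.008,-0.38],0],
])

```text
time_s: 6.0
eef_pos: [0.5866, 0.058, 0.283]
eef_rot: [0.0, 0.532, 0.847, 0.0]
wrist_force: [-0.3, 0.8, -1.2]
opening: 0.394
grasp_force: 56.6
```

```bash
python3 go.py 0.6147,0.0035,0.273,116
```

```text
t 6.0 pos [0.5866 0.058  0.283 ] head 115.73 q [-0.1   0.17  1.51 -0.    1.46 -0.55] tilt [ 0.001 -0.    -1.   ]
0.6147,0.0035,0.273,116 shift [-0.1533  0.0042  0.025 ] turn -0.0015
```

play_rows([
  [20,[-0.05,0,0.01],0],
  [20,[-0.1,0.002,0.02],0],
  [20,[-0.13,0.004,0.03],0],
  [20,[-0.15,0.004,0.03],0],
  [20,[-0.15,0.004,0.03],0],
  [20,[-0.15,0.004,0.03],0],
  [20,[-0.15,0.004,0.03],0],
])

```text
time_s: 6.7
eef_pos: [0.6129, 0.0079, 0.2717]
eef_rot: [0.0, 0.531, 0.847, 0.0]
wrist_force: [-0.5, 0.4, -1.8]
opening: 0.396
grasp_force: 56.5
```

```bash
python3 - <<'E'
from h import *
for n in ['top','scene']:
    c=cam(n); hsv=cv2.cvtColor(c['image'],cv2.COLOR_RGB2HSV); H,S=hsv[...,0],hsv[...,1]
    m=np.zeros((400,640),bool); m[130:260,260:400]=1
    p=pts(c,m&(c['range_z']>0)); o=pts(c,m&(H<15)&(S>140)); o=o[(o[:,2]>.2)]
    print(n,'orange',len(o),np.round(np.percentile(o,[3,97],axis=0),3).tolist() if len(o) else '')
    near=p[(np.hypot(p[:,0]-.6147,p[:,1]-.0035)<.05)&(p[:,2]>.17)&(p[:,2]<.25)]
    print('head',len(near),np.round(np.percentile(near,[2,98],axis=0),3).tolist() if len(near) else '')
    if n=='scene': save(c,'pics/scan.png',(220,100,420,280),4)
E
python3 go.py 0.6147,0.0035,0.273,116
```

```text
top orange 0 
head 134 [[0.577, -0.001, 0.211], [0.624, 0.046, 0.249]]
scene orange 558 [[0.604, -0.014, 0.246], [0.633, 0.023, 0.326]]
head 671 [[0.6, -0.029, 0.208], [0.647, 0.043, 0.247]]
t 6.8 pos [0.613  0.0078 0.2717] head 115.84 q [-0.18  0.23  1.46  0.    1.45 -0.63] tilt [ 0.001  0.    -1.   ]
0.6147,0.0035,0.273,116 shift [-0.0115 -0.0007 -0.0032] turn -0.0009
```

View pics/scan.png

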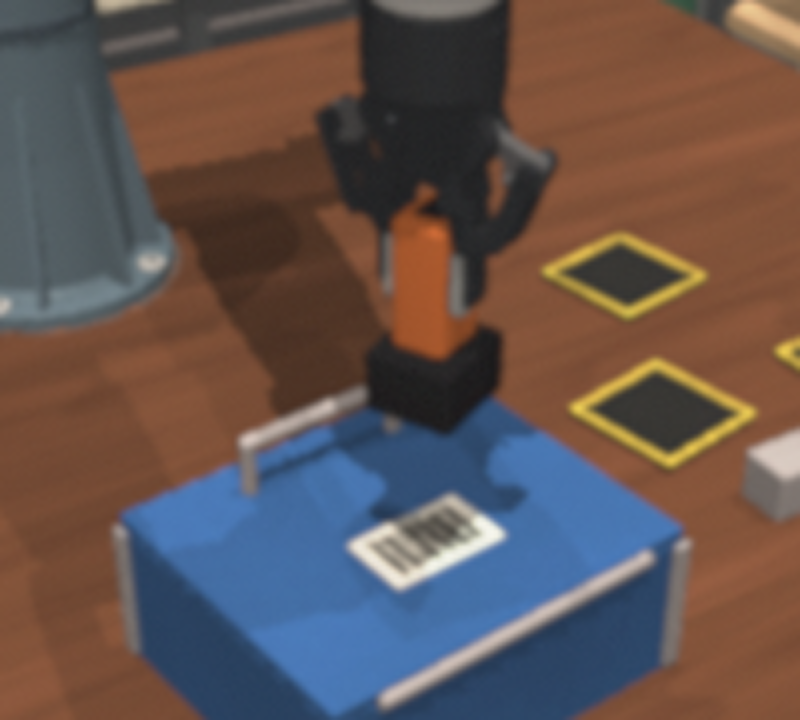

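The crop shows the scanner upright over the label, with its head at (435,380) and the label at (427,540), about 100 mm above and within 5 mm of the middle. I correct slightly and hold.

play_rows([
  [20,[-0.01,0,0],0],
  [20,[-0.01,0,0],0],
  [20,[-0.01,0,0],0],
  [20,[-0.01,0,0],0],
  [20,[-0.01,0,0],0],
  [20,[-0.01,0,0],0],
  [20,[-0.01,0,0],0],
  [20,[-0.01,0,0],0],
  [20,[-0.01,0,0],0],
  [20,[-0.01,0,0],0],
])

```text
time_s: 7.8
eef_pos: [0.6148, 0.0033, 0.2713]
eef_rot: [-0.0, 0.532, 0.847, -0.0]
wrist_force: [-0.3, -0.2, -3.1]
opening: 0.389
grasp_force: 56.5
```

play_rows([
  [20,[0,0,0],0],
  [20,[0,0,0],0],
  [20,[0,0,0],0],
  [20,[0,0,0],0],
  [20,[0,0,0],0],
  [20,[0,0,0],0],
])

```text
time_s: 8.4
eef_pos: [0.6148, 0.0033, 0.2713]
eef_rot: [-0.0, 0.532, 0.847, -0.0]
wrist_force: [-0.7, -0.2, -1.7]
opening: 0.39
grasp_force: 56.5
```

```bash
python3 go.py 0.467,0.3085,0.273,116 0.467,0.3085,0.075,116
```

```text
t 8.4 pos [0.6148 0.0033 0.2713] head 115.79 q [-0.19  0.24  1.46 -0.    1.45 -0.64] tilt [-0.  0. -1.]
0.467,0.3085,0.273,116 shift [ 8.477e-01 -8.000e-04 -4.300e-03] turn -0.0012
0.467,0.3085,0.075,116 shift [ 8.476e-01 -7.000e-04  4.907e-01] turn -0.0012
```

play_rows([
  [20,[0.04,0,-0.01],0],
  [20,[0.12,0,-0.02],0],
  [20,[0.22,0,-0.02],0],
  [20,[0.32,0,-0.02],0],
  [20,[0.43,0,-0.02],0],
  [20,[0.54,0,-0.01],0],
  [20,[0.65,0,0],0],
  [20,[0.75,0,0.02],0],
  [20,[0.82,0,0.06],0],
  [20,[0.848,0,0.12],0],
])

```text
time_s: 9.4
eef_pos: [0.4659, 0.3123, 0.2248]
eef_rot: [0.001, 0.53, 0.848, 0.002]
wrist_force: [0.0, 0.3, -3.3]
opening: 0.389
grasp_force: 56.5
```

play_rows([
  [20,[0,0,0.08],0],
  [20,[0,0,0.15],0],
  [20,[0,0,0.2],0],
  [20,[0,0,0.25],0],
  [20,[0,0,0.29],0],
  [20,[0,0,0.31],0],
  [20,[0,0,0.32],0],
  [20,[0,0,0.32],0],
])

```text
time_s: 10.2
eef_pos: [0.4671, 0.309, 0.0955]
eef_rot: [-0.0, 0.531, 0.847, 0.0]
wrist_force: [0.8, -0.4, -2.7]
opening: 0.389
grasp_force: 56.4
```

```bash
cat > low.py <<'E'
from h import *
c=cam('scene'); hsv=cv2.cvtColor(c['image'],cv2.COLOR_RGB2HSV)
P=pts(c,c['range_z']>0); m=(c['range_z']>0)
H,S=hsv[...,0][m],hsv[...,1][m]
d=np.hypot(P[:,0]-.467,P[:,1]-.3085)
h=P[(d<.05)&(P[:,2]>.012)&(P[:,2]<.07)&(hsv[...,2][m]<60)]; o=P[(d<.06)&(H<15)&(S>150)&(P[:,2]>.045)]
print('head z',np.round(np.percentile(h[:,2],[1,5,50,95,99]),4),'orange z',np.round(np.percentile(o[:,2],[2,98]),4))
r=cv2.minAreaRect((h[:,:2]*1000).astype(np.float32)); print('head rect',r)
E
python3 low.py; python3 go.py 0.467,0.3085,0.0705,116
```

```text
head z [0.0318 0.0336 0.0541 0.0691 0.0698] orange z [0.0692 0.1501]
head rect ((469.04852294921875, 305.0162353515625), (53.908836364746094, 55.413333892822266), 26.821903228759766)
t 10.25 pos [0.4675 0.3091 0.096 ] head 115.79 q [ 0.37  0.31  1.75  0.    1.08 -0.08] tilt [ 0.001  0.    -1.   ]
0.467,0.3085,0.0705,116 shift [-0.0008 -0.0018  0.0637] turn -0.0011
```

play_rows([
  [20,[0,0,0.02],0],
  [20,[0,0,0.035],0],
  [20,[0,0,0.048],0],
  [20,[0,0,0.055],0],
  [20,[0,0,0.06],0],
  [20,[0,0,0.061],0],
  [20,[0,0,0.061],0],
])

```text
time_s: 10.95
eef_pos: [0.467, 0.3086, 0.0719]
eef_rot: [-0.0, 0.531, 0.847, -0.0]
wrist_force: [-4.5, -2.3, 7.6]
opening: 0.389
grasp_force: 57.9
```

```bash
python3 low.py; python3 go.py 0.467,0.3085,0.0705,116
```

```text
head z [0.0126 0.0141 0.033  0.0463 0.0471] orange z [0.0469 0.1268]
head rect ((467.9980773925781, 302.5639953613281), (59.10433578491211, 55.61810302734375), 29.616607666015625)
t 11.0 pos [0.467  0.3086 0.0719] head 115.79 q [ 0.37  0.34  1.76 -0.    1.04 -0.08] tilt [-0.001 -0.001 -1.   ]
0.467,0.3085,0.0705,116 shift [-0.0003 -0.0002  0.0036] turn -0.0012
```

The scanner has touched down, with +7.6 N on the wrist and the grip top at 0.127 m as at the start. I release and rise.

play_rows([
  [45,[0,0,0],0],
  [60,[0,0,0],0],
  [75,[0,0,0],0],
  [85,[0,0,0],0],
  [85,[0,0,0],0],
  [85,[0,0,0],0],
  [85,[0,0,0],0],
  [85,[0,0,-0.04],0],
  [85,[0,0,-0.12],0],
  [85,[0,0,-0.22],0],
])

```text
time_s: 12.0
eef_pos: [0.4658, 0.3081, 0.1581]
eef_rot: [-0.001, 0.532, 0.847, -0.002]
wrist_force: [1.3, 0.2, -0.8]
opening: 0.997
grasp_force: 0.0
```

```bash
python3 low.py; python3 meas.py 2>&1| grep -E "grip|dockedge|head|bar|lidtop"; python3 go.py 0.5112,-0.0087,0.27,96.3 0.5112,-0.0087,0.125,96.3
```

```text
head z [0.0126 0.0144 0.0328 0.046  0.0477] orange z [0.047  0.1272]
head rect ((480.3385009765625, 299.9896240234375), (75.11201477050781, 44.35053253173828), 64.17965698242188)
top dockedge 89 (array([471.5, 282.4]), array([100.3,  45.6]), 11.3) mean [0.4696 0.2733 0.005 ] z [-0.001  0.005  0.01 ]
top grip 2  mean [0.4651 0.2886 0.0952] z [0.089 0.095 0.101]
    rep('griptop',org&(Z>.118)); rep('gripmid',org&(Z<.115))
t 12.1 pos [0.4709 0.3103 0.1649] head 115.79 q [ 0.37  0.22  1.7   0.    1.21 -0.08] tilt [ 0.01   0.004 -1.   ]
0.5112,-0.0087,0.27,96.3 shift [-0.7621 -0.2534 -0.2647] turn 0.1083
0.5112,-0.0087,0.125,96.3 shift [-0.7618 -0.2572  0.0978] turn 0.1083
```

play_rows([
  [85,[0,0,-0.1],0],
  [85,[-0.05,-0.02,-0.2],0.01],
  [85,[-0.13,-0.04,-0.27],0.03],
  [85,[-0.23,-0.07,-0.27],0.05],
  [85,[-0.33,-0.1,-0.27],0.07],
  [85,[-0.44,-0.14,-0.27],0.09],
  [85,[-0.55,-0.18,-0.27],0.108],
  [85,[-0.65,-0.21,-0.27],0.108],
  [85,[-0.73,-0.235,-0.27],0.108],
  [85,[-0.76,-0.245,-0.27],0.108],
])

```text
time_s: 13.1
eef_pos: [0.5114, -0.0105, 0.2665]
eef_rot: [0.0, 0.668, 0.744, -0.0]
wrist_force: [-0.2, 1.3, -0.6]
opening: 0.997
grasp_force: 0.0
```

```bash
python3 - <<'E'
from h import *
c=cam('scene'); save(c,'pics/placed.png',(260,120,460,270),4)
E
sed -i 's/near(.46,.30,.07)/near(.467,.305,.07)/g' meas.py; python3 meas.py 2>&1| grep -E "grip|dockedge|head|bar|lidtop"; python3 go.py 0.5112,-0.0087,0.2,96.3 0.5112,-0.0087,0.125,96.3
```

```text
top dockedge 260 (array([466.6, 309.6]), array([101.2, 102. ]), 10.8) mean [0.4651 0.3082 0.0043] z [-0.003  0.004  0.01 ]
top grip 118 (array([466.6, 309.5]), array([33.9, 40.6]), 25.5) mean [0.4644 0.3053 0.1131] z [0.073 0.122 0.128]
top griptop 80 (array([466.9, 309.2]), array([33.8, 39.2]), 25.0) mean [0.4659 0.3089 0.1237] z [0.119 0.124 0.129]
top gripmid 35 (array([459.1, 298.7]), array([18.8, 45. ]), 58.3) mean [0.4602 0.2967 0.0886] z [0.064 0.091 0.109]
top head 141 (array([466.6, 310. ]), array([57.2, 63.2]), 25.5) mean [0.4617 0.2981 0.0414] z [0.03  0.043 0.047]
top lidtop 2751 (array([5.893e+02, 1.000e-01]), array([216.4, 257.4]), 6.2) mean [0.6159 0.0337 0.1078] z [0.103 0.108 0.113]
top bar 24 (array([509.1,  17.8]), array([ 9.3, 21.8]), 8.8) mean [0.5084 0.0184 0.1462] z [0.142 0.147 0.15 ]
scene dockedge 134 (array([467.3, 305. ]), array([100. , 101.6]), 12.0) mean [0.4915 0.2896 0.0058] z [0.003 0.006 0.008]
scene grip 380 (array([466.5, 307.9]), array([35.9, 43.3]), 24.4) mean [0.474  0.3009 0.0942] z [0.055 0.096 0.127]
scene griptop 93 (array([465.1, 308.2]), array([34.2, 41.8]), 25.8) mean [0.4699 0.3046 0.1243] z [0.119 0.125 0.127]
scene gripmid 277 (array([476.6, 304.8]), array([49.8, 29.2]), 74.2) mean [0.4754 0.2998 0.0832] z [0.054 0.083 0.113]
scene head 266 (array([467. , 306.2]), array([57. , 61.1]), 26.2) mean [0.4791 0.2967 0.037 ] z [0.022 0.039 0.047]
scene lidtop 5416 (array([590.8,  -1.9]), array([219.5, 258.8]), 6.7) mean [ 0.6005 -0.0133  0.1086] z [0.106 0.109 0.111]
scene bar 199 (array([510.3,  -9.5]), array([ 12.3, 119.7]), 5.4) mean [ 0.5121 -0.0123  0.1445] z [0.134 0.146 0.15 ]
t 13.25 pos [ 0.5111 -0.0076  0.2665] head 96.26 q [-0.25  0.01  1.72  0.    1.41 -0.36] tilt [-0.001  0.001 -1.   ]
0.5112,-0.0087,0.2,96.3 shift [-3.000e-03  1.000e-04  1.662e-01] turn -0.0002
0.5112,-0.0087,0.125,96.3 shift [-3.200e-03  2.000e-04  3.537e-01] turn -0.0002
```

View pics/placed.png

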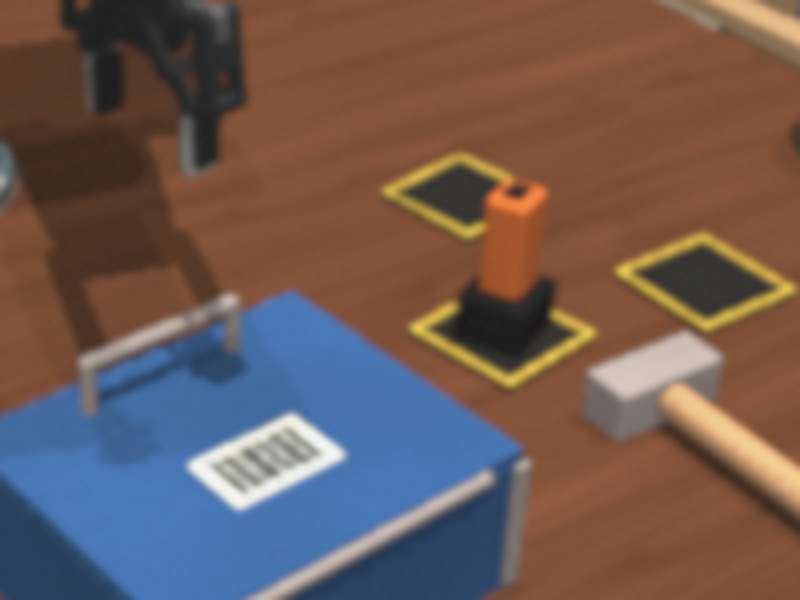

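The crop shows the scanner upright in the middle of its dock at (510,270), standing free. The handle bar is at (160,330), its top at z≈0.148 as expected. I descend onto the bar.

play_rows([
  [85,[0,0,0.07],0],
  [85,[0,0,0.15],0],
  [85,[0,0,0.22],0],
  [85,[0,0,0.28],0],
  [85,[0,0,0.32],0],
  [85,[0,0,0.345],0],
  [85,[0,0,0.35],0],
  [85,[0,0,0.35],0],
])

```text
time_s: 14.05
eef_pos: [0.5114, -0.0069, 0.1272]
eef_rot: [0.0, 0.667, 0.745, 0.0]
wrist_force: [-0.1, 1.6, 0.2]
opening: 0.997
grasp_force: 0.0
```

play_rows([
  [40,[0,0,0],0],
  [20,[0,0,0],0],
  [2,[0,0,0],0],
  [2,[0,0,0],0],
  [2,[0,0,0],0],
  [2,[0,0,0],0],
  [2,[0,0,0],0],
  [2,[0,0,0],0],
  [2,[0,0,0],0],
  [2,[0,0,0],0],
])

```text
time_s: 15.05
eef_pos: [0.5106, -0.0078, 0.1272]
eef_rot: [-0.0, 0.667, 0.745, -0.001]
wrist_force: [-3.7, -0.2, 5.5]
opening: 0.087
grasp_force: 58.5
```

```bash
python3 - <<'E'
from h import *
o=get_obs(); print(o['wrist_force'],o['opening'],o['grasp_force'])
p0=o['eef_pos']; y=np.radians(6.3); ex=np.array([np.cos(y),np.sin(y)])
r=np.hypot(.19,.043); a0=np.arctan2(.043,.19)
for d in [5,10,15,20,25,30,35,40,45,50,55,60]:
    a=a0+np.radians(d); dx=.19-r*np.cos(a); dz=r*np.sin(a)-.043
    print(d,'tool y',round(dx/.4,4),'tool z',round(-dz/.4,4),'world',np.round([*(p0[:2]+ex*dx),p0[2]+dz],3))
E
python3 go.py
```

```text
[-3.73430523 -0.15959055  5.52394937] 0.08727741010538455 58.54548454284668
5 tool y 0.0112 tool z -0.041 world [ 0.515 -0.007  0.144]
10 tool y 0.0259 tool z -0.0808 world [ 0.521 -0.007  0.16 ]
15 tool y 0.044 tool z -0.1193 world [ 0.528 -0.006  0.175]
20 tool y 0.0654 tool z -0.156 world [ 0.537 -0.005  0.19 ]
25 tool y 0.0899 tool z -0.1907 world [ 0.546 -0.004  0.203]
30 tool y 0.1174 tool z -0.2231 world [ 0.557 -0.003  0.216]
35 tool y 0.1476 tool z -0.253 world [ 0.569 -0.001  0.228]
40 tool y 0.1802 tool z -0.2802 world [0.582 0.    0.239]
45 tool y 0.2151 tool z -0.3044 world [0.596 0.002 0.249]
50 tool y 0.252 tool z -0.3255 world [0.611 0.003 0.257]
55 tool y 0.2906 tool z -0.3433 world [0.626 0.005 0.264]
60 tool y 0.3306 tool z -0.3576 world [0.642 0.007 0.27 ]
t 15.05 pos [ 0.5106 -0.0078  0.1272] head 96.35 q [-0.25  0.16  1.86 -0.    1.12 -0.36] tilt [-0.001 -0.    -1.   ]
```

The bar is in the grip. I raise the lid along its arc, first to 30°.

play_rows([
  [2,[0,0.005,-0.02],0],
  [2,[0,0.011,-0.041],0],
  [2,[0,0.018,-0.061],0],
  [2,[0,0.026,-0.081],0],
  [2,[0,0.044,-0.119],0],
  [2,[0,0.065,-0.156],0],
  [2,[0,0.09,-0.191],0],
  [2,[0,0.104,-0.207],0],
  [2,[0,0.117,-0.223],0],
  [2,[0,0.117,-0.223],0],
])

```text
time_s: 16.05
eef_pos: [0.557, -0.0026, 0.2181]
eef_rot: [-0.001, 0.667, 0.745, -0.001]
wrist_force: [-10.9, -2.7, 6.0]
opening: 0.087
grasp_force: 59.0
```

```bash
cat > lid.py <<'E'
from h import *
o=get_obs(); print(o['time_s'],np.round(o['wrist_force'],1),o['opening'],o['grasp_force'],np.round(o['eef_pos'],4))
y=np.radians(6.3); H=np.array([.6992,.0132])
for n in ['top','scene']:
    c=cam(n); hsv=cv2.cvtColor(c['image'],cv2.COLOR_RGB2HSV)
    m=(c['range_z']>0)&(hsv[...,0]>100)&(hsv[...,0]<125)&(hsv[...,1]>120)
    P=pts(c,m); X=(P[:,:2]-H)@[np.cos(y),np.sin(y)]; Y=(P[:,:2]-H)@[-np.sin(y),np.cos(y)]; Z=P[:,2]-.101
    k=(abs(Y)<.135)&(X<-.008)&(X>-.25)&(Z>.015); a=np.degrees(np.arctan2(Z[k],-X[k]))
    if k.sum()>50:
        print(n,k.sum(),'ray angle pct',np.round(np.percentile(a,[5,25,50,75,95]),1),'fit',np.degrees(np.arctan(np.polyfit(-X[k],Z[k],1)[0])))
save(c,'pics/lid_%d.png'%int(o['time_s']*10),(200,60,440,300),3)
E
python3 lid.py; python3 go.py
```

```text
16.05 [-10.9  -2.7   6. ] 0.08650669445152478 58.99974882602692 [ 0.557  -0.0026  0.2181]
top 1361 ray angle pct [31.3 32.3 33.5 37.7 50.7] fit 29.685319130470177
scene 6701 ray angle pct [31.3 32.1 33.2 36.3 44.6] fit 29.624185239395203
t 16.15 pos [ 0.5563 -0.0027  0.2174] head 96.36 q [-0.22  0.15  1.67 -0.    1.32 -0.33] tilt [-0.004 -0.001 -1.   ]
```

play_rows([
  [2,[0,0.014,-0.015],0],
  [2,[0,0.029,-0.031],0],
  [2,[0,0.061,-0.059],0],
  [2,[0,0.096,-0.083],0],
  [2,[0,0.132,-0.104],0],
  [2,[0,0.17,-0.122],0],
  [2,[0,0.19,-0.129],0],
  [2,[0,0.21,-0.136],0],
  [2,[0,0.21,-0.136],0],
  [2,[0,0.21,-0.136],0],
])

```text
time_s: 17.15
eef_pos: [0.6427, 0.0069, 0.2741]
eef_rot: [0.002, 0.667, 0.745, 0.001]
wrist_force: [-4.3, -1.3, 8.6]
opening: 0.089
grasp_force: 61.9
```

```bash
python3 lid.py; ls pics
```

```text
17.15 [-4.3 -1.3  8.6] 0.08899942553188289 61.92532181739807 [0.6427 0.0069 0.2741]
top 257 ray angle pct [61.  62.2 62.8 63.6 66. ] fit 59.1009653629086
scene 6894 ray angle pct [61.7 62.3 63.1 65.2 70.5] fit 60.13470081428328
grasped.png
lid_160.png
lid_171.png
placed.png
pregrasp.png
scan.png
scene0.png
scene_crop.png
top0.png
top_crop.png
```

play_rows([
  [2,[0,0,0],0],
  [2,[0,0,0],0],
  [2,[0,0,0],0],
  [2,[0,0,0],0],
  [2,[0,0,0],0],
])

```text
time_s: 17.75
eef_pos: [0.6425, 0.0069, 0.274]
eef_rot: [0.002, 0.667, 0.745, 0.001]
wrist_force: [-3.6, -1.0, 8.4]
opening: 0.086
grasp_force: 61.9
```

```bash
python3 lid.py; python3 meas.py 2>&1| grep -E "griptop|dockedge"
python3 - <<'E'
from h import *
c=cam('scene')
for l in ['block','hammer','chisel']:
    d=masks_of(c,l)
    if d: p=pts(c,d[0]['mask']); print(l,d[0]['conf'],np.round(d[0]['rect']),np.round(np.median(p,0),3))
save(c,'pics/final.png')
E
```

```text
17.75 [-3.6 -1.   8.4] 0.08646042093561165 61.88809633255005 [0.6425 0.0069 0.274 ]
top 251 ray angle pct [61.  62.2 62.7 63.4 65.8] fit 59.00042257164801
scene 6889 ray angle pct [61.6 62.3 63.1 65.1 70.3] fit 60.12158244779246
top dockedge 262 (array([466.7, 310.2]), array([101.3, 103. ]), 11.0) mean [0.4656 0.3073 0.0045] z [-0.003  0.004  0.011]
top griptop 72 (array([466.7, 310.1]), array([33.7, 38.3]), 25.8) mean [0.4664 0.3096 0.1232] z [0.119 0.123 0.127]
block 0.57 [168. 271.  59.  66.] [ 0.501 -0.344  0.078]
hammer 0.56 [444. 232.  83.  56.] [0.636 0.334 0.029]
chisel 0.79 [194. 348.  22. 100.] [ 0.708 -0.362  0.022]
```

View pics/final.png

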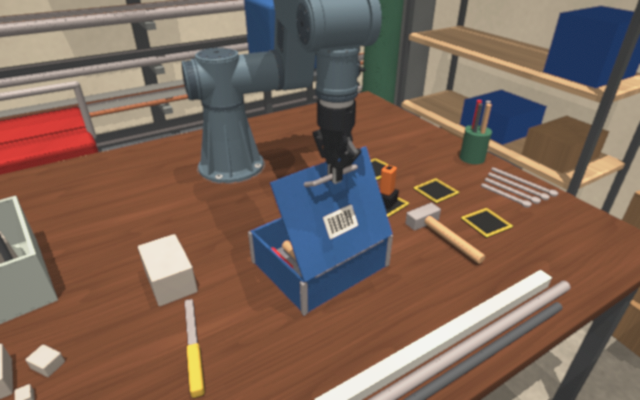

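The picture shows the lid held at 60° by its handle at (333,178), with the scanner on its dock at (388,190). The block at (168,271), the hammer at (444,232) and the chisel at (194,348) have not moved, so I hand in.

```bash
python3 -c "
from bench import *
print(hand_in())"
```

```text
the job is handed in; nothing more can be done
None
```

I scanned the chest's label, stood the scanner back upright in the middle of its dock, raised the lid to about 60° and handed in still holding it; block, hammer and chisel had not moved, and the hand-in returned no verdict.

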